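# Wring an absorber block onto its reference block

### The arm

A 6-joint arm with a two-finger parallel gripper is mounted at the origin on the work surface. World frame = base frame: x ahead of the robot, y to its left, z up, the work surface at z = 0. Lengths are in m, angles in rad, forces in N, time in s.
With the tool pointing down it reaches from about 0.35 to 0.775 m from the base axis. Payload 7.3 kg.
Tool frame: the origin (TCP) lies between the finger pads; the fingertips stand 14 mm ahead of it and the grasp point (between the pads) lies 5 mm behind it; z points along the fingers, y is the direction in which the jaws open and shut (so a half turn about z gives the same grasp; the last joint's range is limited). The gripper opens to 92 mm and grips with 3 to 60 N. Pads are 19 mm wide; open, the fingers measure 130 mm over their backs; the gripper's body (75 mm by 190 mm) begins 47 mm behind the grasp point.
Start: joints at [-1.295, 0.342, 1.524, -0, 1.275, -0.146], TCP at [0.215, -0.479, 0.215] pointing down, gripper open.
Joint ranges: [-2.53, 2.53], [-0.77, 2.02], [0.04, 2.7], [-1, 4.14], [0.28, 2.66], [-3.11, 3.11]. Speed limits (rad/s): [2.57, 2.57, 3.14, 3.14, 3.14, 3.14].

### API

Orientations are given as [roll, pitch, yaw] about the fixed x, y, z axes, in that order (R = Rz(yaw) Ry(pitch) Rx(roll)).
In Python, from cell import robot gives the robot as it stands.
- The arm moves only by the shell command python3 -m creep 'ROWS' [FORCE]. ROWS is JSON, a list that holds one entry, the list of rows, each a list of 7 numbers: the shift along the tool's x, y, z in cm, then the turn, a rotation vector about the tool's x, y, z in degrees, then the gripper command: -1 is shut, 1 is fully open, values between are in proportion. In form: [[[tx, ty, tz, wx, wy, wz, gripper], ...]]. A call has 1 to 8 rows; each row is the pose to reach, as a shift and turn from the pose measured when the call began, along the tool's axes at that moment; what a row does not reach only later rows make up. A row lasts 1/10 s, in which the tool goes at most 50 mm and 8.59 degrees, less where a joint would pass 70% of its speed; a pose out of reach is approached as far as the arm can. A call with a gripper value outside its range is refused whole. The fingers move at their own pace and stop on an object; FORCE is the grip in N (left out, the last holds). Time passes only in rows, so rows that repeat a pose let the fingers close. It gives the time, the measured TCP pose, the force and the opening at its end, in the units of the state.
- robot.observe(): the state, without advancing time (a new reading comes with each control period).
- robot.read_camera(name): name is "side" or "top"; returns the picture (400x640x3 uint8, red, green, blue); there is no depth.
- robot.camera_params(name): a dict with "camera_matrix" (3x3 intrinsics, pixels), "k1" (the pictures are not rectified: a ray, as slopes to the right and down, at radius r is drawn at 1 + k1 r^2 times it, then the intrinsics apply), "R" (3x3) and "t" (3): a world point X has camera coordinates R X + t. Camera axes: x right, y down, z forward; pixel columns grow to the right and rows downward; lengths in m; the calibration is good to about 2 mm. A picture is of the moment at which its call begins. camera_params takes no time and is no camera call.
- robot.hand_in(): hands the job in, once; it reports no verdict.
Trained networks look in the newest picture that a camera, given by its name, has taken for a name from the list of things; names that differ only in an ending like _2 or _b are one class to them, and where a whole thing is asked for, a point or a joint stands for the part that bears it (a point fixed in the world has none). Each returns a list of dicts, best first, with "score" (0 to 1); they miss things now and then, are a little off and sometimes report something else, mostly with a low value. They report only what shows in the picture. A call takes as long as a camera call. They do not tell look-alikes from the thing itself.
- robot.look_for(camera, label): "centre" ([x, y, z] in m, in the coordinates of the camera as it stood for that picture, good to about 4 mm: the middle of the surface that is visible of it).
- robot.masks_of(camera, label): "mask" (400x640 bool, what is visible of it).
The state is a dict: "time": time; "qpos": joint angles; "qvel": joint speeds; "joint_efforts": joint torques, N m; "tool_pos": TCP position; "tool_rot": TCP orientation; "contact_force": force on the tool from outside, world axes, zero at the start; "torque": the same for the moment, N m; "opening": finger opening in m.
Only numpy, scipy, OpenCV 4.12 (cv2) and the standard library are available. Lean on these libraries where they do the work, as an engineer would, in place of code of your own. Each camera call takes 0.05 s, during which the arm holds its last target.

### The job

Take the loose aluminium block whose face is the same size as the block fixed in the small acrylic stand (not the short or the slim one) and set it down flat on the fixed block, in line with it but hanging over the open end by about a third of its length. Then, keeping the faces touching, slide it towards the end stop until it fully covers the fixed block, and let go. Do not lower it straight into its final place, and leave the short and slim blocks where they are.

Things in the scene. Friction and masses are not known exactly. Their poses are not given: they have to be found in the camera images.
- block_centre (a point): Centre of the matching loose block: plain aluminium, 80 mm long (its x) by 50 mm wide (its y) by 40 mm high, about 0.3 to 0.55 kg, lying flat on the tiled shelf. The point lies half-way up, 20 mm above its underside. Either way round end for end is equal. Grip it across its 50 mm width.
- home (a point): Where that block's centre must finally be on the fixed stand (milky acrylic base 120 x 84 x 12 mm). The aluminium block fixed in it is 80 (x) x 50 (y) mm; its bare top face lies 37 mm above the shelf, 20 mm below this point. x points along it to the end stop, an acrylic wall whose face is 41 mm from this point and whose top is 53 mm above the shelf. The -x end is open, the y sides lower; z is up.
- short_centre (a point): Centre of the short aluminium block, 50 x 50 x 40 mm high, loose on the shelf: the wrong one, to be left alone.
- slim_centre (a point): Centre of the slim aluminium block, 80 mm (x) x 28 mm (y) x 40 mm high, loose on the shelf: the wrong one, to be left alone.
There are look-alikes about, which are no part of the job. What is shaped like the part that bears block_centre but blue or orange is not meant.

How it is judged:
By the outcome, as a careful person would: the job done as asked, in the order asked, and still so for the second after the job is handed in, with the robot touching nothing.
It also fails if it takes over 42 s, if anything falls off the work surface, if the arm or the gripper's body presses on something with over 40 N, if the wrist force passes 120 N, or if a joint passes its speed limit or range.

## Working session

There is one attempt and no reset: what is moved stays moved. The work goes in short steps, Python scripts to look and compute and a shell command to move; the robot and the scene stay as the last step left them, time stands still between calls to the robot, and variables do not carry over. Pictures are saved under pics/ and viewed, and the job is handed in when it is done.

```bash
ls; mkdir -p pics
python3 - <<'E'
from cell import robot
import cv2
print(robot.observe())
for n in ("side","top"):
    im=robot.read_camera(n); cv2.imwrite(f"pics/{n}0.png",im[:,:,::-1])
    p=robot.camera_params(n); print(n,p)
    for l in ("block_centre","home","short_centre","slim_centre"):
        for d in robot.look_for(n,l):
            import numpy as np
            w=np.array(p["R"]).T@(np.array(d["centre"])-np.array(p["t"]))
            print(n,l,round(d["score"],2),w.round(4))
print(robot.observe()["time"])
E
```

```text
pics
{'time': 0.0, 'qpos': array([-1.29501509e+00,  3.42761433e-01,  1.52503381e+00,  1.40482183e-05,
        1.27538002e+00, -1.46027437e-01]), 'qvel': array([-0.00164468, -0.00022248,  0.00010247, -0.00072157,  0.0006349 ,
        0.00047321]), 'joint_efforts': array([ 5.45005321e-06, -4.31244493e+01, -2.44225931e+01,  7.17272842e-02,
        5.58691949e-02, -1.20254103e-04]), 'tool_pos': array([ 0.21483474, -0.47856372,  0.21461902]), 'tool_rot': array([-3.14002885e+00, -2.43572992e-04,  4.21804385e-01]), 'contact_force': array([ 0.22696281, -0.44344592,  0.16719179]), 'torque': array([-0.02639719,  0.04408786, -0.00258892]), 'opening': 0.09163522596934666}
side {'camera_matrix': array([[479.78978717,   0.        , 324.37842236],
       [  0.        , 479.78978717, 192.6739817 ],
       [  0.        ,   0.        ,   1.        ]]), 'k1': -0.034557023881824814, 'R': array([[-0.97381965, -0.2272783 ,  0.00445708],
       [-0.11982267,  0.49654507, -0.85970083],
       [ 0.1931782 , -0.83772762, -0.51077844]]), 't': array([0.45614571, 0.1563058 , 0.79318148])}
side block_centre 0.76 
[... 434 characters left out ...]
  [  0.        , 447.75205671, 190.13374235],
       [  0.        ,   0.        ,   1.        ]]), 'k1': 0.01734473762888601, 'R': array([[-0.02932211, -0.99937   , -0.01999541],
       [-0.99747381,  0.0305496 , -0.06413046],
       [ 0.06470091,  0.01806446, -0.99774118]]), 't': array([-0.0716303 ,  0.4811191 ,  1.13311861])}
top block_centre 0.81 [ 0.3268 -0.3095  0.041 ]
top block_centre 0.8 [ 0.4199 -0.4012  0.0404]
top block_centre 0.7 [ 0.3716 -0.1854  0.0424]
top block_centre 0.68 [ 0.4531 -0.2863  0.0387]
top home 0.65 [0.5552 0.1931 0.0321]
top short_centre 0.84 [ 0.4953 -0.0761  0.0366]
top short_centre 0.58 [0.5536 0.1939 0.0292]
top slim_centre 0.64 [ 0.637  -0.1879  0.043 ]
0.5
```

View pics/side0.png

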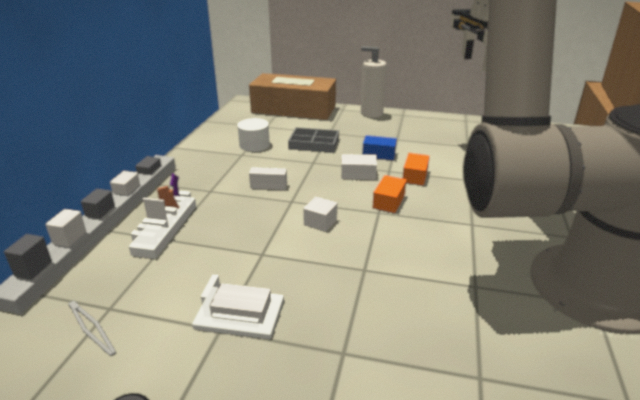

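View pics/top0.png

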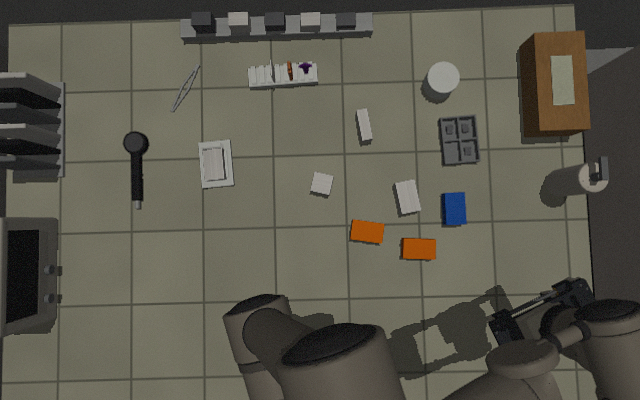

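The matching plain block is at about (407,197) in the top view and (359,166) in the side view. The short one is at (321,184), the slim one at (364,126), and the stand at (215,163) with its stop towards +x (top of the picture). Next I'll refine these positions.

```bash
cat > h.py <<'E'
import numpy as np, cv2
from cell import robot
def P(n): return {k:np.array(v) for k,v in robot.camera_params(n).items()}
def ray(n,uv):
    p=P(n); K=p["camera_matrix"]; d=np.array([(uv[0]-K[0,2])/K[0,0],(uv[1]-K[1,2])/K[1,1]]); s=d.copy()
    for _ in range(20): s=d/(1+p["k1"]*(s@s))
    return -p["R"].T@p["t"], p["R"].T@np.array([s[0],s[1],1])
def at_z(n,uv,z):
    o,d=ray(n,uv); return o+d*(z-o[2])/d[2]
def proj(n,X):
    p=P(n); K=p["camera_matrix"]; c=p["R"]@np.array(X)+p["t"]; s=c[:2]/c[2]; s=s*(1+p["k1"]*(s@s))
    return np.array([K[0,0]*s[0]+K[0,2],K[1,1]*s[1]+K[1,2]])
def box(n,im,c,yaw,L,W,z0,z1,col,S,off):
    R=np.array([[np.cos(yaw),-np.sin(yaw)],[np.sin(yaw),np.cos(yaw)]])
    for z in (z0,z1):
        q=[(proj(n,[*(np.array(c)+R@np.array([a*L/2,b*W/2])),z])-off+.5)*S-.5 for a,b in ((1,1),(1,-1),(-1,-1),(-1,1))]
        cv2.polylines(im,[np.round(q).astype(int)],True,col,1)
E
python3 - <<'E'
from h import *
for n in ("top","side"):
    im=robot.read_camera(n); cv2.imwrite(f"pics/{n}1.png",im[:,:,::-1])
    for l in ("block_centre","home"):
        for d in robot.masks_of(n,l):
            m=d["mask"].astype(np.uint8); ys,xs=np.nonzero(m)
            r=cv2.minAreaRect(np.c_[xs,ys].astype(np.float32)); b=cv2.boxPoints(r)
            print(n,l,round(d["score"],2),m.sum(),r)
            if n=="top":
                q=np.array([at_z(n,x,.04 if l[0]=='b' else .012) for x in b])[:,:2]
                e=[q[1]-q[0],q[2]-q[1]]; print(q.mean(0),[ (np.linalg.norm(v).round(4),np.degrees(np.arctan2(v[1],v[0])).round(1)) for v in e])
im=cv2.imread("pics/top1.png")
a=cv2.resize(im[170:225,380:435],None,fx=7,fy=7,interpolation=cv2.INTER_CUBIC)
b=cv2.resize(im[135:190,188:243],None,fx=7,fy=7,interpolation=cv2.INTER_CUBIC)
cv2.imwrite("pics/crop1.png",np.hstack([a,b]))
E
```

```text
top block_centre 0.83 685 ((417.0, 248.0), (20.0, 34.0), 90.0)
[ 0.32685546 -0.3081479 ] [(np.float64(0.0838), np.float64(-91.6)), (np.float64(0.0491), np.float64(177.4))]
top block_centre 0.77 660 ((366.12164306640625, 231.27027893066406), (33.53739547729492, 21.207469940185547), 9.462321281433105)
[ 0.37160935 -0.18405422] [(np.float64(0.0527), np.float64(-11.4)), (np.float64(0.0833), np.float64(-101.1))]
top block_centre 0.7 723 ((406.3371887207031, 197.04251098632812), (32.89898681640625, 22.928325653076172), 75.3791275024414)
[ 0.45379689 -0.2871252 ] [(np.float64(0.0572), np.float64(-77.1)), (np.float64(0.0819), np.float64(-167.9))]
top block_centre 0.69 779 ((452.5, 208.0), (32.0, 25.0), 90.0)
[ 0.4231333  -0.40002957] [(np.float64(0.0617), np.float64(-91.7)), (np.float64(0.0794), np.float64(177.2))]
top block_centre 0.18 363 ((363.6081237792969, 125.64865112304688), (32.057804107666016, 11.836727142333984), 80.53767395019531)
[ 0.63735147 -0.18705966] [(np.float64(0.0299), np.float64(-82.4)), (np.float64(0.0818), np.float64(-172.7))]
top home 0.91 1481 ((215.88621520996094, 1
[... 486 characters left out ...]
(24.31839942932129, 32.163047790527344), 11.309932708740234)
side block_centre 0.86 868 ((358.9794006347656, 166.45359802246094), (35.599605560302734, 24.610952377319336), 2.602562189102173)
side block_centre 0.84 740 ((378.9324645996094, 146.90541076660156), (34.35939025878906, 23.837852478027344), 9.462321281433105)
side block_centre 0.62 962 ((388.84613037109375, 193.26922607421875), (31.18246841430664, 35.889251708984375), 11.309932708740234)
side block_centre 0.51 853 ((319.2999572753906, 212.60000610351562), (33.83636474609375, 30.041635513305664), 18.43494987487793)
side home 0.91 3877 ((238.32086181640625, 310.5096435546875), (80.2659683227539, 56.66834259033203), 15.350136756896973)
```

View pics/crop1.png

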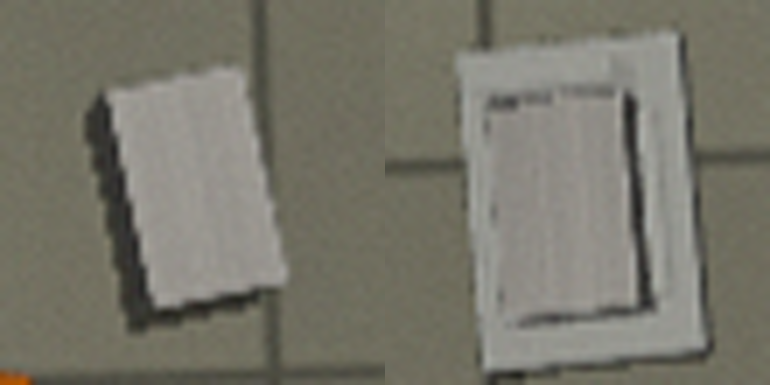

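```bash
cat > fit.py <<'E'
from h import *
def rect(q):
    q=np.array(q)[:,:2]; c=q.mean(0); x=(q[0]+q[1]-q[2]-q[3])/2; y=(q[0]+q[3]-q[1]-q[2])/2
    return c,np.linalg.norm(x),np.linalg.norm(y),np.degrees(np.arctan2(x[1],x[0])),np.degrees(np.arctan2(y[1],y[0]))-90
E
python3 - <<'E'
from fit import *
print("top cam",ray("top",(0,0))[0],"side",ray("side",(0,0))[0])
A=(np.array([(107,92),(240,68),(287,280),(155,310)])+.5)/7-.5+[380,170]
B=(np.array([(487,105),(622,88),(636,305),(505,322)])-[385,0]+.5)/7-.5+[188,135]
C=(np.array([(457,55),(680,32),(708,350),(485,372)])-[385,0]+.5)/7-.5+[188,135]
for q,z in ((A,.04),(B,.037),(C,.012)): print(rect([at_z("top",u,z) for u in q]))
ra=rect([at_z("top",u,.04) for u in A]); rb=rect([at_z("top",u,.037) for u in B])
for n,crops in (("top",((380,170,0),(188,135,1))),("side",((325,135,0),(185,265,1)))):
    im=cv2.imread(f"pics/{n}1.png"); out=[]
    for x,y,k in crops:
        w=60 if n=="top" else (70 if k==0 else 110); S=400//w if w!=110 else 4
        c=cv2.resize(im[y:y+w,x:x+w],None,fx=S,fy=S,interpolation=cv2.INTER_CUBIC)
        off=np.array([x,y])
        if k==0: box(n,c,ra[0],np.radians((ra[3]+ra[4])/2),.08,.05,0,.04,(0,0,255),S,off)
        else:
            yw=np.radians((rb[3]+rb[4])/2)
            box(n,c,rb[0],yw,.08,.05,.037,.037,(0,0,255),S,off)
        cv2.imwrite(f"pics/ov_{n}{k}.png",c); out.append(c)
    H=max(o.shape[0] for o in out)
    cv2.imwrite(f"pics/ov_{n}.png",np.hstack([cv2.copyMakeBorder(o,0,H-o.shape[0],0,0,0) for o in out]))
E
```

```text
top cam [ 0.40448955 -0.10675234  1.15998121] side [0.30970726 0.69052918 0.53748314]
(array([ 0.45539249, -0.29070779]), np.float64(0.07834709282920875), np.float64(0.048071435635483016), np.float64(10.060361688902608), np.float64(9.818067625550412))
(array([0.55281002, 0.19707995]), np.float64(0.07930346413984046), np.float64(0.04856458317314343), np.float64(3.418327584288415), np.float64(5.526104436250975))
(array([0.55700169, 0.19641637]), np.float64(0.11877684448122372), np.float64(0.08301975338248116), np.float64(4.212790640441473), np.float64(3.9937224768108166))
```

View pics/ov_side.png

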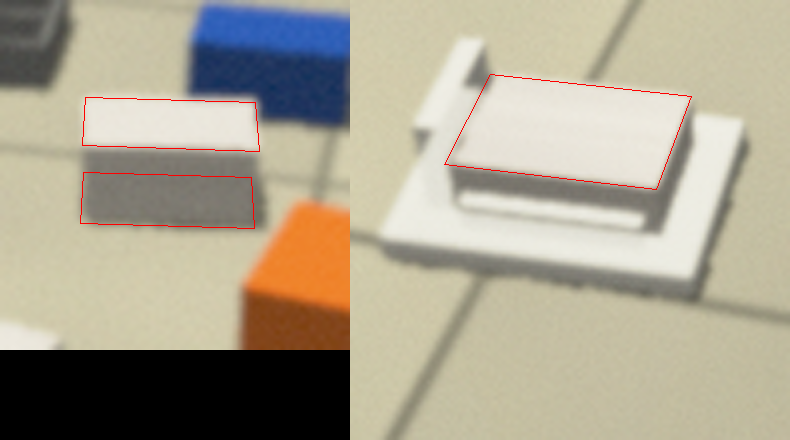

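View pics/ov_top.png

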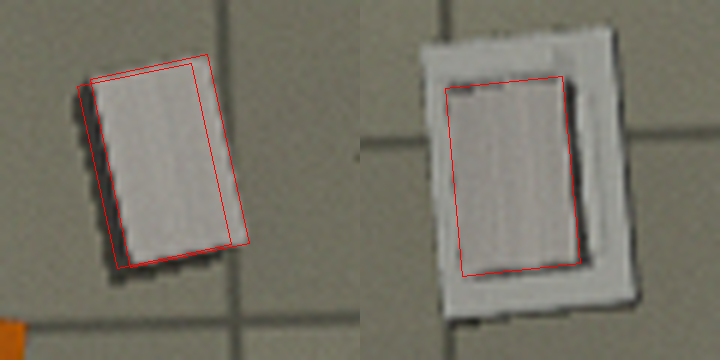

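The overlays match in both views to about a pixel. That gives the block at (0.455, -0.290) with yaw about 10°, and home at about (0.553, 0.197) with yaw about 4°. Now I'll work out the approach.

```bash
cat > go.py <<'E'
import sys; from cell import robot; import numpy as np
from scipy.spatial.transform import Rotation as R
s=robot.observe(); x,y,z,yaw=map(float,sys.argv[1:5])
C=R.from_euler('xyz',s["tool_rot"]); T=R.from_euler('xyz',[np.pi,0,np.radians(yaw)])
print("t",round(s["time"],2),"pos",s["tool_pos"].round(4),"rot",np.degrees(s["tool_rot"]).round(2),"F",s["contact_force"].round(2),"open",round(s["opening"],4))
print("shift cm",(C.inv().apply(np.array([x,y,z])-s["tool_pos"])*100).round(2),"turn",np.degrees((C.inv()*T).as_rotvec()).round(2))
E
python3 go.py 0.455 -0.290 0.10 10
```

```text
t 0.8 pos [ 0.215  -0.479   0.2154] rot [179.99  -0.    24.16] F [ 0.65 -0.56  0.25] open 0.092
shift cm [29.64 -7.42 11.54] turn [ 1.000e-02 -0.000e+00  1.416e+01]
```

```bash
python3 -m creep '[[[4,-1,1,0,0,2,0.55],[8,-2,2,0,0,4,0.55],[12,-3,3,0,0,6,0.55],[16,-4,4,0,0,8,0.55],[20,-5,6,0,0,10,0.55],[24,-6,8,0,0,12,0.55],[27.5,-7,10,0,0,14,0.55],[29.6,-7.4,11.5,0,0,14.2,0.55]]]'; python3 go.py 0.455 -0.290 0.026 10
```

```text
time: 1.6
tool_pos: [0.4561, -0.288, 0.0992]
tool_rot: [-3.141, 0.0, 0.175]
contact_force: [-0.5, -0.4, 0.6]
opening: 0.0711
t 1.6 pos [ 0.4561 -0.288   0.0992] rot [-1.7995e+02  2.0000e-02  1.0020e+01] F [-0.54 -0.36  0.57] open 0.0711
shift cm [-0.15  0.19  7.32] turn [-0.05  0.02  0.02]
```

```bash
python3 -m creep '[[[-0.1,0.2,2,0,0,0,0.55],[-0.1,0.2,4,0,0,0,0.55],[-0.1,0.2,6,0,0,0,0.55],[-0.1,0.2,7,0,0,0,0.55],[-0.1,0.2,7.3,0,0,0,0.55],[-0.1,0.2,7.3,0,0,0,0.55]]]'; python3 go.py 0.455 -0.290 0.026 10
python3 - <<'E'
from h import *
im=robot.read_camera("side"); cv2.imwrite("pics/s2.png",cv2.resize(im[80:240,260:500,::-1],None,fx=3,fy=3,interpolation=cv2.INTER_CUBIC))
E
```

```text
time: 2.2
tool_pos: [0.4556, -0.2903, 0.0263]
tool_rot: [-3.141, 0.0, 0.175]
contact_force: [-0.5, -1.2, -0.3]
opening: 0.0713
t 2.2 pos [ 0.4556 -0.2903  0.0263] rot [-1.7995e+02  1.0000e-02  1.0010e+01] F [-0.47 -1.19 -0.3 ] open 0.0713
shift cm [-0.05 -0.04  0.03] turn [-0.05  0.01  0.01]
```

View pics/s2.png

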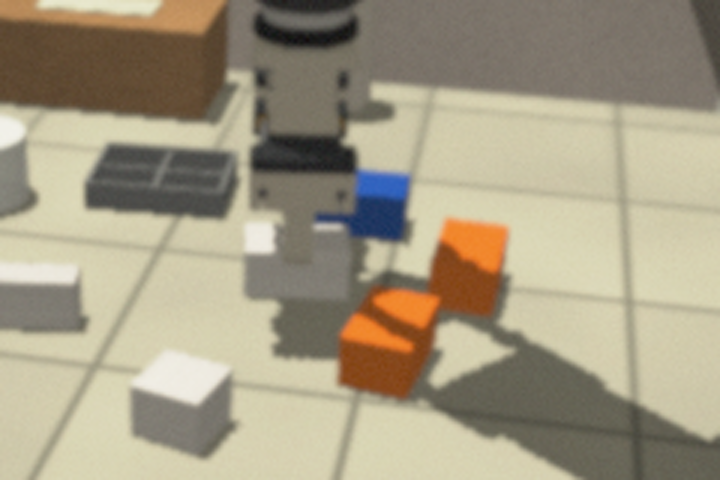

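The fingers straddle the block, with the near finger at crop (298,230), close to mid-length. Now I'll close on it.

```bash
python3 -m creep '[[[0,0,0,0,0,0,-1],[0,0,0,0,0,0,-1],[0,0,0,0,0,0,-1],[0,0,0,0,0,0,-1],[0,0,0,0,0,0,-1],[0,0,0,0,0,0,-1]]]' 25; python3 -m creep '[[[0,0,-1,0,0,0,-1],[0,0,-2.5,0,0,0,-1],[0,0,-5,0,0,0,-1],[0,0,-8,0,0,0,-1],[0,0,-10,0,0,0,-1],[0,0,-10,0,0,0,-1],[0,0,-10,0,0,0,-1]]]';  python3 go.py 0.455 -0.290 0.126 10
python3 - <<'E'
from h import *
im=robot.read_camera("side"); cv2.imwrite("pics/s3.png",cv2.resize(im[80:240,260:500,::-1],None,fx=3,fy=3,interpolation=cv2.INTER_CUBIC))
E
```

```text
time: 2.85
tool_pos: [0.4561, -0.2908, 0.0273]
tool_rot: [3.141, -0.001, 0.175]
contact_force: [-0.7, -0.2, 5.7]
opening: 0.0486
time: 3.55
tool_pos: [0.4555, -0.2902, 0.1266]
tool_rot: [-3.141, -0.0, 0.175]
contact_force: [-0.5, -0.1, -5.5]
opening: 0.0476
t 3.55 pos [ 0.4555 -0.2902  0.1266] rot [-1.7998e+02 -1.0000e-02  1.0020e+01] F [-0.47 -0.09 -5.45] open 0.0476
shift cm [-0.05 -0.03  0.06] turn [-0.02 -0.01  0.02]
```

View pics/s3.png

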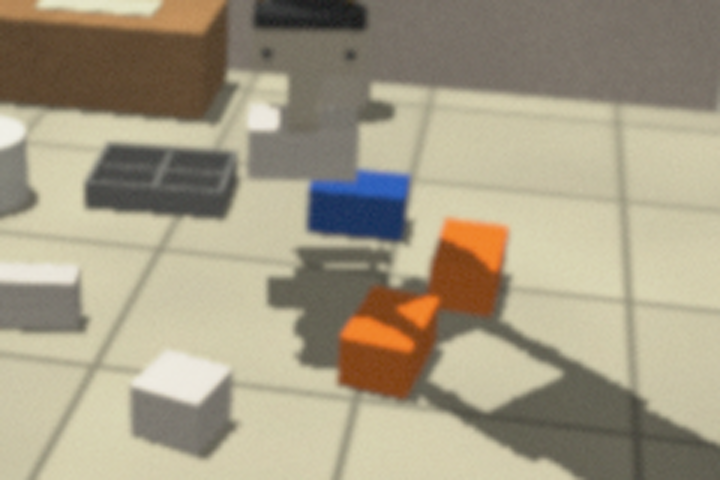

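```bash
python3 go.py 0.525 0.195 0.12 4.1
```

```text
t 3.6 pos [ 0.4552 -0.29    0.1259] rot [-1.7992e+02  4.0000e-02  1.0020e+01] F [ 0.6  -0.56 -5.41] open 0.0479
shift cm [ 15.31 -46.54   0.65] turn [-0.08  0.05  5.92]
```

```bash
python3 -m creep '[[[0.7,-2,0,0,0,0,-1],[2,-6,0,0,0,1,-1],[3,-10,0,0,0,2,-1],[4.5,-14,0,0,0,3,-1],[6,-18,0,0,0,4,-1],[7.2,-22,0,0,0,5,-1],[8.5,-26,0,0,0,6,-1],[10,-30,0,0,0,6,-1]]]'; python3 go.py 0.525 0.195 0.12 4.1
```

```text
time: 4.4
tool_pos: [0.5001, 0.0247, 0.1246]
tool_rot: [-3.14, 0.005, 0.069]
contact_force: [2.0, 0.1, -5.2]
opening: 0.0481
t 4.4 pos [0.5001 0.0247 0.1246] rot [-179.88    0.27    3.98] F [ 2.01  0.12 -5.24] open 0.0481
shift cm [  3.67 -16.82   0.47] turn [-0.12  0.27 -0.12]
```

```bash
python3 -m creep '[[[0.7,-3.5,0,0,0,0,-1],[1.5,-7,0,0,0,0,-1],[2.3,-10.5,0.1,0,0,0,-1],[3,-13.5,0.3,0,0,0,-1],[3.4,-15.5,0.5,0,0.2,0,-1],[3.7,-16.8,0.5,0,0.2,0,-1],[3.7,-16.8,0.5,0,0.2,0,-1]]]'; python3 go.py 0.525 0.195 0.12 4.1
python3 - <<'E'
from h import *
im=robot.read_camera("side"); cv2.imwrite("pics/side4.png",im[:,:,::-1]); cv2.imwrite("pics/s4.png",cv2.resize(im[180:350,160:340,::-1],None,fx=4,fy=4,interpolation=cv2.INTER_CUBIC)[:600])
E
```

```text
time: 5.1
tool_pos: [0.5246, 0.196, 0.1183]
tool_rot: [-3.14, 0.004, 0.071]
contact_force: [0.4, -0.4, -4.3]
opening: 0.0484
t 5.1 pos [0.5246 0.196  0.1183] rot [-179.89    0.21    4.08] F [ 0.44 -0.43 -4.33] open 0.0484
shift cm [ 0.03  0.1  -0.17] turn [-0.11  0.21 -0.02]
```

View pics/s4.png

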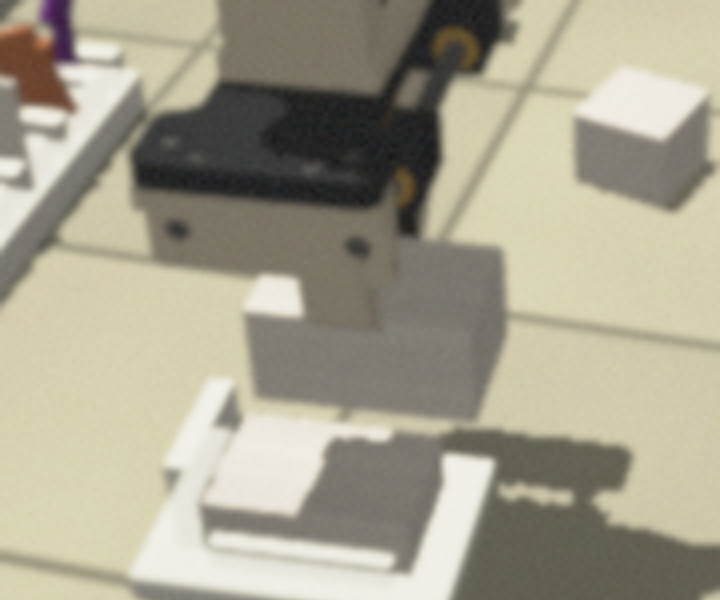

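Run:
```python
from h import *
im=cv2.imread("pics/side4.png"); c=cv2.resize(im[180:350,160:340],None,fx=4,fy=4,interpolation=cv2.INTER_CUBIC)[:600]
z=.1183-.0263+.0005
box("side",c,(.5246,.196),np.radians(4.08),.08,.05,z,z+.04,(0,0,255),4,np.array([160,180]))
yw=np.radians(4.1)
box("side",c,(.5528,.1971),yw,.08,.05,.037,.037,(255,0,0),4,np.array([160,180]))
bc=np.array([.557,.1964])
box("side",c,bc,yw,.12,.084,0,.012,(0,160,0),4,np.array([160,180]))
cv2.imwrite("pics/ov4.png",c)
```

```text
(no output)
```

View pics/ov4.png

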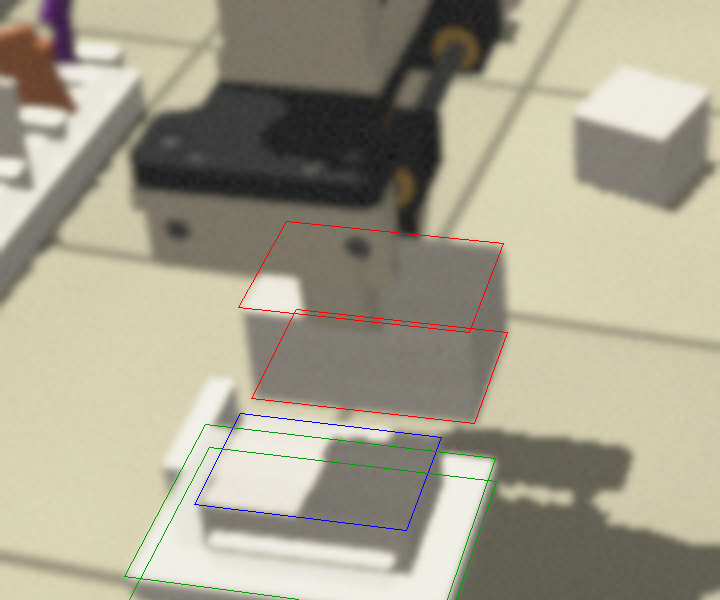

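Run:
```python
import cv2,numpy as np
im=cv2.imread("pics/side1.png")
cv2.imwrite("pics/z1.png",cv2.resize(im[270:335,190:290],None,fx=8,fy=8,interpolation=cv2.INTER_CUBIC))
im=cv2.imread("pics/side4.png")
cv2.imwrite("pics/z2.png",cv2.resize(im[235:295,210:300],None,fx=8,fy=8,interpolation=cv2.INTER_CUBIC))
```

```text
(no output)
```

View pics/z1.png

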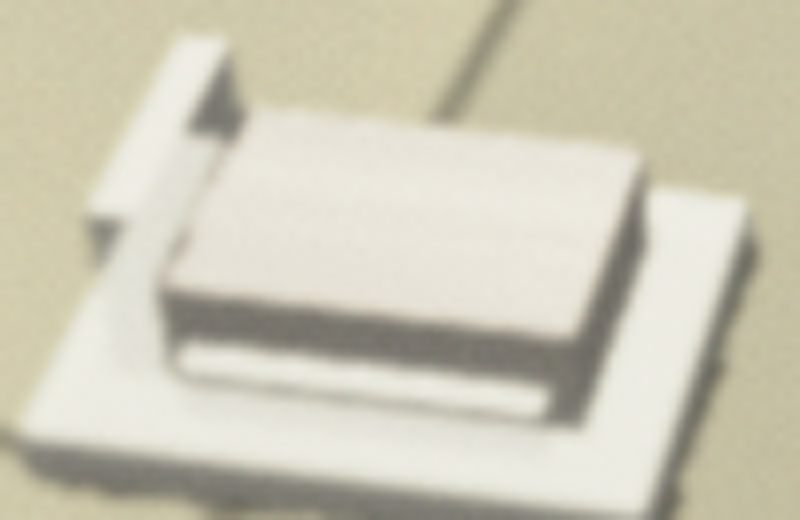

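View pics/z2.png

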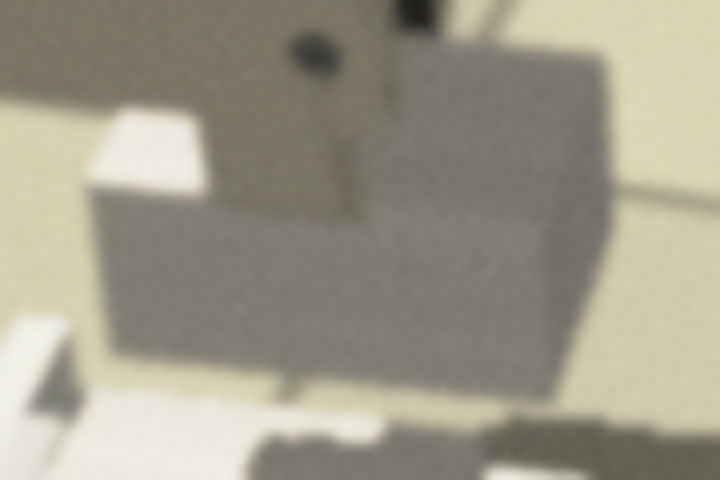

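Run:
```python
from fit import *
f=lambda q,o:(np.array(q)+.5)/8-.5+o
B=f([(165,290),(248,112),(640,155),(578,340)],[190,270])   # ++, +-, --, -+
b=[at_z("side",u,.037) for u in B]; print("fixed",rect(b)); print(np.array(b)[:,:2].round(4))
print("stop-face/outer base")
z=.1183-.0263+.0005
A=f([(112,352),(553,402),(612,235)],[210,235])
a=np.array([at_z("side",u,z) for u in A])[:,:2]; print("held",a.round(4), (a[0]+a[2])/2, np.linalg.norm(a[0]-a[1]),np.linalg.norm(a[2]-a[1]),np.degrees(np.arctan2(*(a[0]-a[1])[::-1])))
```

```text
fixed (array([0.55139171, 0.1972929 ]), np.float64(0.07796935023536385), np.float64(0.049169930982518484), np.float64(4.4449741463064765), np.float64(5.714854912125219))
[[0.5878 0.2247]
 [0.5927 0.176 ]
 [0.515  0.1697]
 [0.5101 0.2188]]
stop-face/outer base
held [[0.5615 0.2224]
 [0.4827 0.2166]
 [0.486  0.1712]] [0.52376452 0.19677243] 0.07899324319749197 0.04556471159076825 4.169147909509309
```

```bash
python3 go.py 0.525 0.195 0.067 4.3
```

```text
t 5.15 pos [0.5247 0.1949 0.1186] rot [-179.92    0.2     4.04] F [-0.48 -0.71 -4.02] open 0.048
shift cm [ 0.05 -0.    5.16] turn [-0.08  0.2  -0.26]
```

```bash
python3 -m creep '[[[0,0,1.5,0,0.2,-0.3,-1],[0,0,3,0,0.2,-0.3,-1],[0,0,4,0,0.2,-0.3,-1],[0,0,4.8,0,0.2,-0.3,-1],[0,0,5.1,0,0.2,-0.3,-1],[0,0,5.1,0,0.2,-0.3,-1]]]'; python3 go.py 0.525 0.195 0.064 4.3
python3 - <<'E'
from h import *
im=robot.read_camera("side"); cv2.imwrite("pics/side5.png",im[:,:,::-1]); cv2.imwrite("pics/s5.png",cv2.resize(im[245:345,180:310,::-1],None,fx=6,fy=6,interpolation=cv2.INTER_CUBIC)[:600])
E
```

```text
time: 5.75
tool_pos: [0.5245, 0.1946, 0.0674]
tool_rot: [-3.14, 0.0, 0.075]
contact_force: [-0.1, -0.4, -3.8]
opening: 0.0481
t 5.75 pos [0.5245 0.1946 0.0674] rot [-1.7993e+02  3.0000e-02  4.3200e+00] F [-0.14 -0.44 -3.78] open 0.0481
shift cm [ 0.05 -0.03  0.34] turn [-0.07  0.03  0.02]
```

View pics/s5.png

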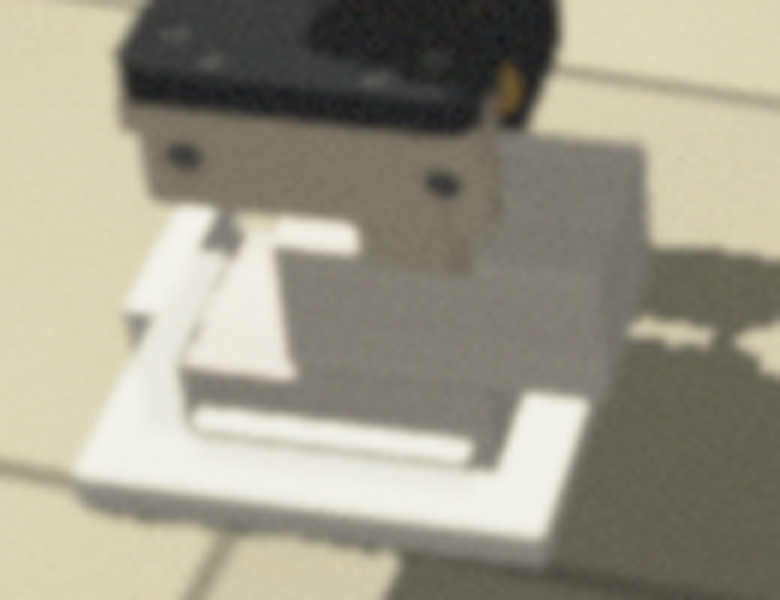

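```bash
python3 -m creep '[[[0,0,0.1,0,0,0,-1],[0,0,0.2,0,0,0,-1],[0,0,0.3,0,0,0,-1],[0,0,0.3,0,0,0,-1]]]'; python3 go.py 0.525 0.195 0.063 4.3
```

```text
time: 6.2
tool_pos: [0.5247, 0.1948, 0.0648]
tool_rot: [-3.14, -0.0, 0.076]
contact_force: [0.1, -0.1, -3.8]
opening: 0.0483
t 6.2 pos [0.5247 0.1948 0.0648] rot [-1.7992e+02 -2.0000e-02  4.3300e+00] F [ 0.11 -0.08 -3.79] open 0.0483
shift cm [ 0.03 -0.01  0.18] turn [-0.08 -0.02  0.03]
```

```bash
python3 -m creep '[[[0,0,0.05,0,0,0,-1],[0,0,0.1,0,0,0,-1],[0,0,0.1,0,0,0,-1]]]'; python3 -m creep '[[[0,0,0.05,0,0,0,-1],[0,0,0.1,0,0,0,-1],[0,0,0.1,0,0,0,-1]]]'; python3 go.py 0.525 0.195 0.063 4.3
python3 - <<'E'
from h import *
im=robot.read_camera("side"); cv2.imwrite("pics/side6.png",im[:,:,::-1]); cv2.imwrite("pics/s6.png",cv2.resize(im[245:345,180:310,::-1],None,fx=6,fy=6,interpolation=cv2.INTER_CUBIC)[:600])
E
```

```text
time: 6.5
tool_pos: [0.5249, 0.1949, 0.0644]
tool_rot: [-3.14, -0.001, 0.076]
contact_force: [-0.4, -0.3, 0.8]
opening: 0.0484
time: 6.8
tool_pos: [0.525, 0.1949, 0.0642]
tool_rot: [-3.14, -0.002, 0.076]
contact_force: [-4.3, -0.2, 6.7]
opening: 0.0484
t 6.8 pos [0.525  0.1949 0.0642] rot [-1.7992e+02 -9.0000e-02  4.3400e+00] F [-4.26 -0.2   6.67] open 0.0484
shift cm [ 0.   -0.01  0.12] turn [-0.08 -0.09  0.04]
```

View pics/s6.png

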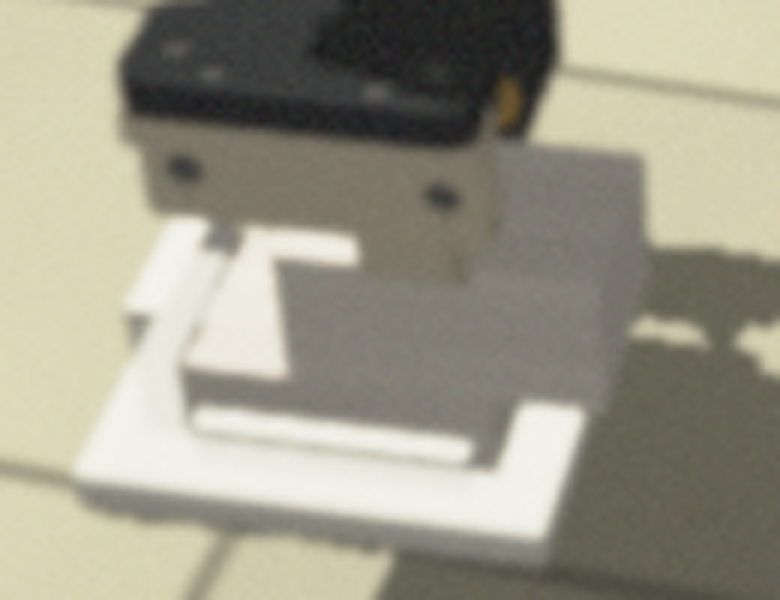

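The block is seated (contact about 10 N, overhang about a third, exposed left part 188–290 px). A contrast-stretched crop will show the lateral alignment.

```bash
python3 - <<'E'
import cv2,numpy as np
im=cv2.imread("pics/side6.png")[295:335,205:285].astype(float)
o=np.clip((im-90)*255/70,0,255).astype(np.uint8)
cv2.imwrite("pics/c6.png",cv2.resize(o,None,fx=9,fy=9,interpolation=cv2.INTER_CUBIC))
E
python3 - <<'E'
from h import *
im=robot.read_camera("top"); cv2.imwrite("pics/top6.png",im[:,:,::-1]); cv2.imwrite("pics/t6.png",cv2.resize(im[125:205,170:270,::-1],None,fx=7,fy=7,interpolation=cv2.INTER_CUBIC))
E
```

```text
(no output)
```

View pics/c6.png

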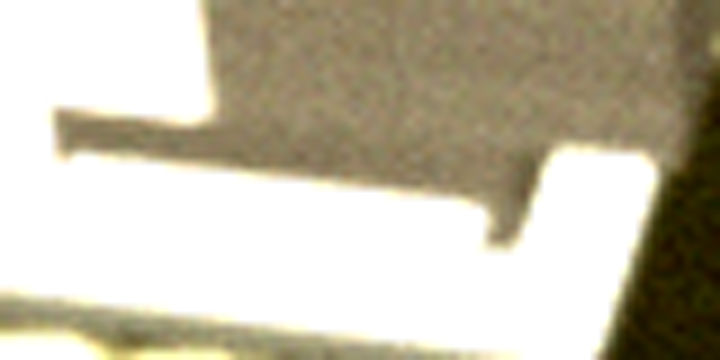

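View pics/t6.png

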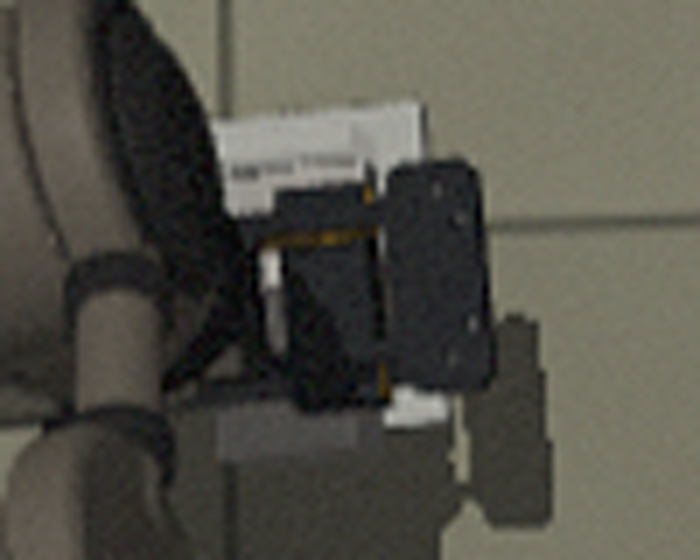

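```bash
python3 -m creep '[[[0.2,0,0.1,0,0,0,-1],[0.5,0,0.1,0,0,0,-1],[0.8,0,0.1,0,0,0,-1],[1.1,0,0.1,0,0,0,-1],[1.4,0,0.1,0,0,0,-1],[1.4,0,0.1,0,0,0,-1]]]'; python3 go.py 0.552 0.197 0.0642 4.3
```

```text
time: 7.5
tool_pos: [0.5386, 0.1961, 0.0642]
tool_rot: [-3.14, -0.001, 0.076]
contact_force: [-4.7, -0.9, 9.2]
opening: 0.0487
t 7.5 pos [0.5386 0.1961 0.0642] rot [-1.799e+02 -7.000e-02  4.340e+00] F [-4.75 -0.9   9.24] open 0.0487
shift cm [ 1.34  0.01 -0.  ] turn [-0.1  -0.07  0.04]
```

Faces still in contact and drag is small. I'll continue most of the way.

```bash
python3 -m creep '[[[0.2,0,0.1,0,0,0,-1],[0.5,0,0.1,0,0,0,-1],[0.8,0,0.1,0,0,0,-1],[1.0,0,0.1,0,0,0,-1],[1.1,0,0.1,0,0,0,-1],[1.1,0,0.1,0,0,0,-1]]]'; python3 go.py 0.552 0.197 0.0642 4.3
python3 - <<'E'
from h import *
im=robot.read_camera("side"); cv2.imwrite("pics/side7.png",im[:,:,::-1]); cv2.imwrite("pics/s7.png",cv2.resize(im[245:345,180:310,::-1],None,fx=6,fy=6,interpolation=cv2.INTER_CUBIC)[:600])
E
```

```text
time: 8.1
tool_pos: [0.5489, 0.1971, 0.0642]
tool_rot: [-3.14, -0.0, 0.076]
contact_force: [-5.4, 0.4, 8.9]
opening: 0.0484
t 8.1 pos [0.5489 0.1971 0.0642] rot [-1.799e+02 -1.000e-02  4.350e+00] F [-5.41  0.44  8.89] open 0.0484
shift cm [ 0.31  0.03 -0.  ] turn [-0.1  -0.01  0.05]
```

View pics/s7.png

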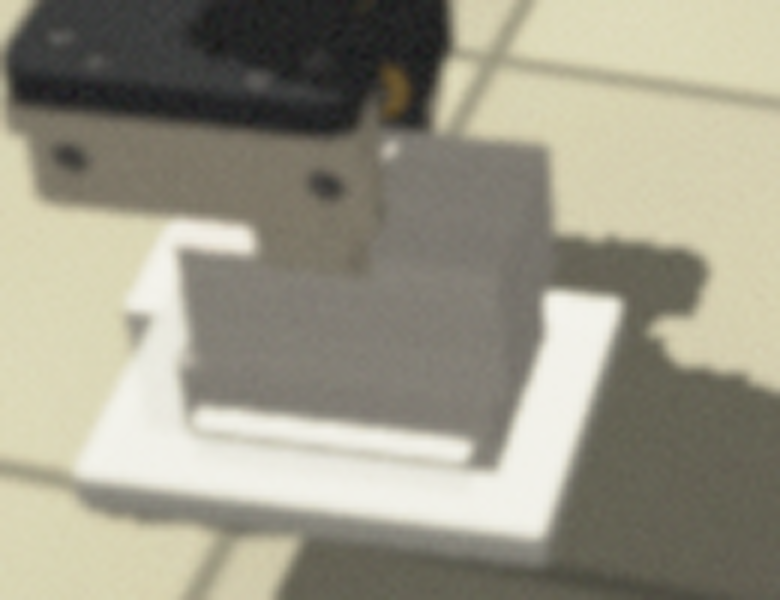

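About 2 mm is left (bright sliver at (187,362)). I'll creep on 1 mm at a time and watch for the stop.

```bash
python3 -m creep '[[[0.1,0,0.1,0,0,0,-1],[0.15,0,0.1,0,0,0,-1],[0.15,0,0.1,0,0,0,-1]]]'; python3 -m creep '[[[0.1,0,0.1,0,0,0,-1],[0.1,0,0.1,0,0,0,-1]]]';python3 go.py 0.552 0.197 0.0642 4.3
python3 - <<'E'
from h import *
im=robot.read_camera("side"); cv2.imwrite("pics/side8.png",im[:,:,::-1]); cv2.imwrite("pics/s8.png",cv2.resize(im[270:335,190:290,::-1],None,fx=8,fy=8,interpolation=cv2.INTER_CUBIC)[:600])
E
```

```text
time: 8.45
tool_pos: [0.5494, 0.1972, 0.0642]
tool_rot: [-3.14, 0.001, 0.076]
contact_force: [-7.1, -1.0, 9.5]
opening: 0.0484
time: 8.65
tool_pos: [0.5494, 0.1972, 0.0642]
tool_rot: [-3.14, 0.003, 0.076]
contact_force: [-6.9, -1.1, 10.2]
opening: 0.0481
t 8.65 pos [0.5494 0.1972 0.0642] rot [-1.7991e+02  1.7000e-01  4.3700e+00] F [-6.91 -1.13 10.16] open 0.0481
shift cm [ 0.25  0.04 -0.  ] turn [-0.09  0.17  0.07]
```

View pics/s8.png

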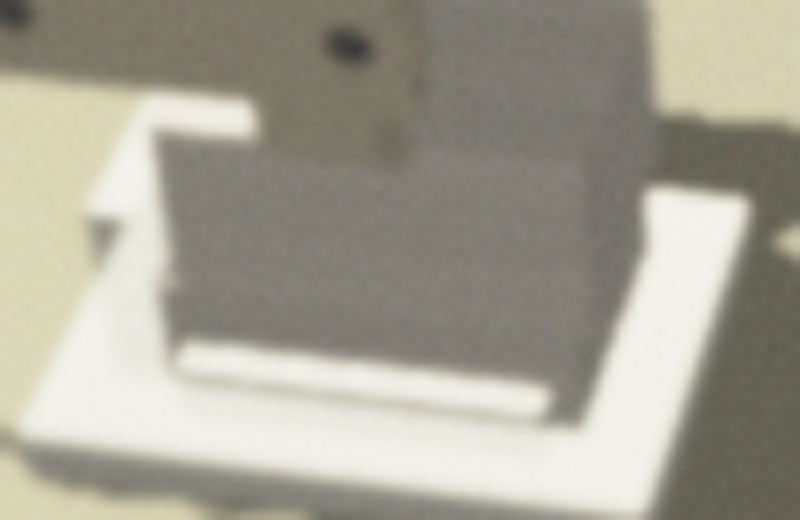

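```bash
python3 -m creep '[[[0.1,0,0.05,0,0,0,-1],[0.2,0,0.05,0,0,0,-1],[0.3,0,0.05,0,0,0,-1],[0.3,0,0.05,0,0,0,-1]]]'; python3 go.py 0.552 0.197 0.0642 4.3
```

```text
time: 9.1
tool_pos: [0.552, 0.1975, 0.0642]
tool_rot: [-3.14, 0.004, 0.076]
contact_force: [-4.2, -0.5, 5.6]
opening: 0.0483
t 9.1 pos [0.552  0.1975 0.0642] rot [-179.91    0.21    4.37] F [-4.19 -0.51  5.64] open 0.0483
shift cm [0.   0.05 0.  ] turn [-0.09  0.21  0.07]
```

Run:
```python
from h import *
im=robot.read_camera("side"); cv2.imwrite("pics/side9.png",im[:,:,::-1])
o=np.clip((im[270:335,190:290,::-1].astype(float)-80)*255/150,0,255).astype(np.uint8)
cv2.imwrite("pics/s9.png",cv2.resize(o,None,fx=8,fy=8,interpolation=cv2.INTER_CUBIC))
```

```text
(no output)
```

View pics/s9.png

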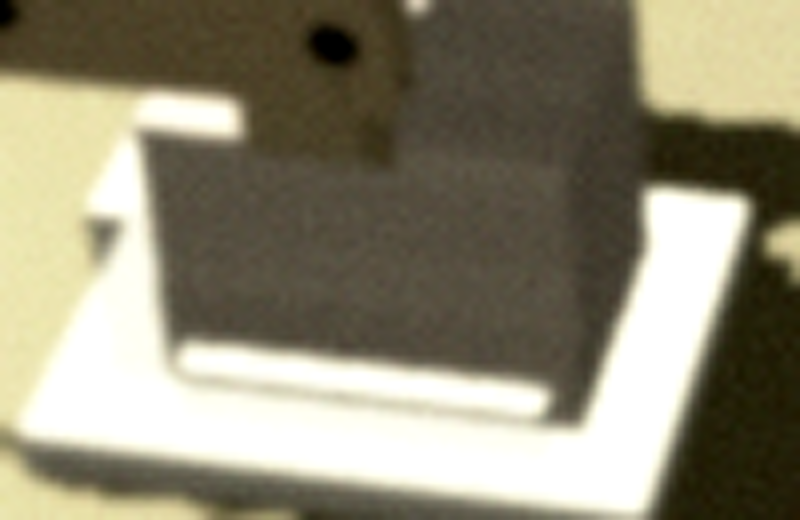

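```bash
python3 -m creep '[[[0,0,0,0,0,0,-1],[0,0,0,0,0,0,-1]]]'; python3 -m creep '[[[0,0,0,0,0,0,0.3],[0,0,0,0,0,0,0.5],[0,0,0,0,0,0,0.5],[0,0,0,0,0,0,0.5]]]'; python3 go.py 0.552 0.197 0.0642 4.3
```

```text
time: 9.35
tool_pos: [0.5519, 0.1975, 0.0643]
tool_rot: [-3.14, 0.004, 0.076]
contact_force: [-2.3, -1.9, 2.9]
opening: 0.0481
time: 9.75
tool_pos: [0.5522, 0.1975, 0.0642]
tool_rot: [-3.14, 0.003, 0.076]
contact_force: [-0.1, -0.1, 0.6]
opening: 0.0685
t 9.75 pos [0.5522 0.1975 0.0642] rot [-179.91    0.19    4.37] F [-0.07 -0.12  0.6 ] open 0.0685
shift cm [-0.02  0.05  0.  ] turn [-0.09  0.19  0.07]
```

```bash
python3 -m creep '[[[0,0,-1,0,0,0,0.5],[0,0,-3,0,0,0,0.5],[0,0,-6,0,0,0,0.5],[0,0,-10,0,0,0,0.5],[0,0,-14,0,0,0,0.5],[0,0,-14,0,0,0,0.5]]]'; python3 -m creep '[[[0,4,0,0,0,0,0.5],[0,8,0,0,0,0,0.5],[0,12,0,0,0,0,0.5],[0,16,0,0,0,0,0.5],[0,20,0,0,0,0,0.5],[0,24,0,0,0,0,0.5],[0,27,0,0,0,0,0.5],[0,27,0,0,0,0,0.5]]]'
python3 - <<'E'
from h import *
a=robot.read_camera("side"); b=robot.read_camera("top"); cv2.imwrite("pics/side10.png",a[:,:,::-1]);cv2.imwrite("pics/top10.png",b[:,:,::-1])
cv2.imwrite("pics/s10.png",cv2.resize(a[250:335,190:290,::-1],None,fx=7,fy=7,interpolation=cv2.INTER_CUBIC))
cv2.imwrite("pics/t10.png",cv2.resize(b[135:190,188:243,::-1],None,fx=10,fy=10,interpolation=cv2.INTER_CUBIC))
E
```

```text
time: 10.35
tool_pos: [0.5557, 0.198, 0.2113]
tool_rot: [-3.138, -0.009, 0.076]
contact_force: [0.9, 0.4, 0.1]
opening: 0.0687
time: 11.15
tool_pos: [0.5763, -0.075, 0.2103]
tool_rot: [-3.139, -0.009, 0.072]
contact_force: [0.1, -0.1, -0.2]
opening: 0.0685
```

View pics/s10.png

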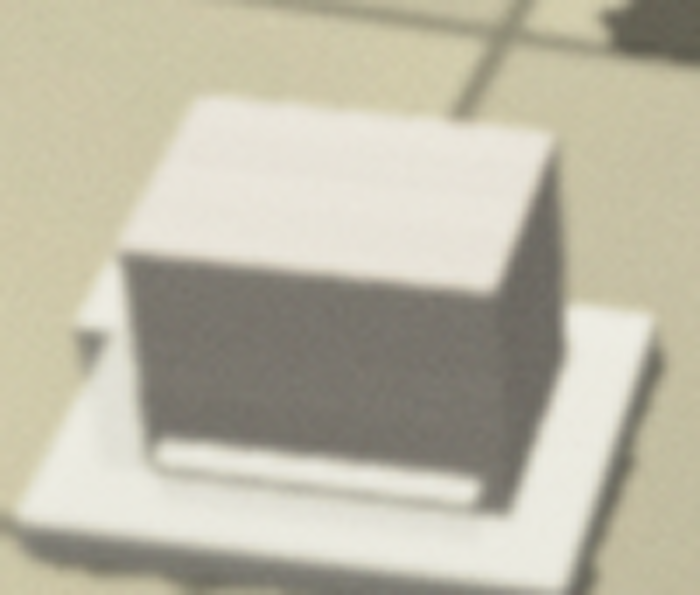

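View pics/t10.png

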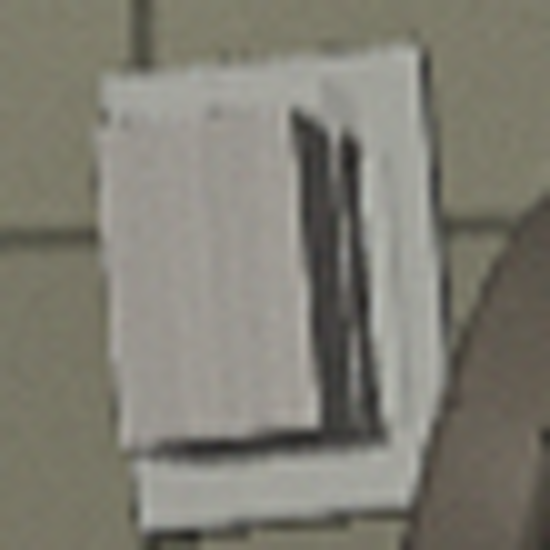

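View pics/side10.png

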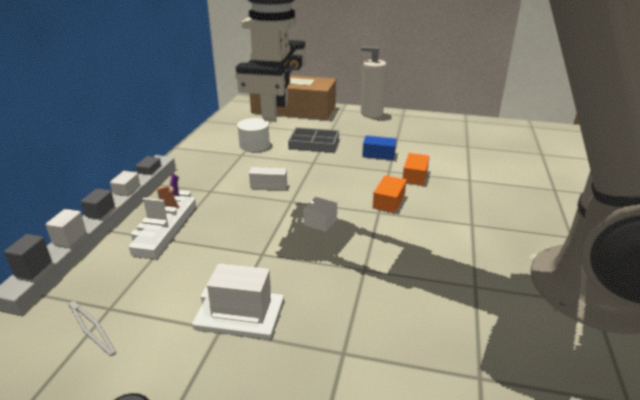

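Run:
```python
from fit import *
A=(np.array([(103,118),(293,105),(318,430),(127,449)])+.5)/10-.5+[188,135]
print("top",rect([at_z("top",u,.077) for u in A]))
S=(np.array([(122,252),(198,97),(556,138),(497,294)])+.5)/7-.5+[190,250]
print("side",rect([at_z("side",u,.077) for u in S]))
B=(np.array([(103,108),(293,90),(318,430),(127,449)])+.5)/10-.5
for n in ("top","side"):
    im=cv2.imread(f"pics/{n}10.png"); off=np.array([188,135]) if n=="top" else np.array([185,245]); 
    c=cv2.resize(im[off[1]:off[1]+95,off[0]:off[0]+105],None,fx=6,fy=6,interpolation=cv2.INTER_CUBIC)
    for z,col in ((.077,(0,0,255)),): box(n,c,(.5522,.1975),np.radians(4.3),.08,.05,.037,z,col,6,off)
    cv2.imwrite(f"pics/f_{n}.png",c)
```

```text
top (array([0.55218921, 0.19686583]), np.float64(0.0809787915408592), np.float64(0.046790336062050346), np.float64(3.5050942269389913), np.float64(3.023916930048813))
side (array([0.55040759, 0.19799537]), np.float64(0.07888133998867468), np.float64(0.049225088525771815), np.float64(4.126180768395822), np.float64(5.47951164741977))
```

View pics/f_top.png

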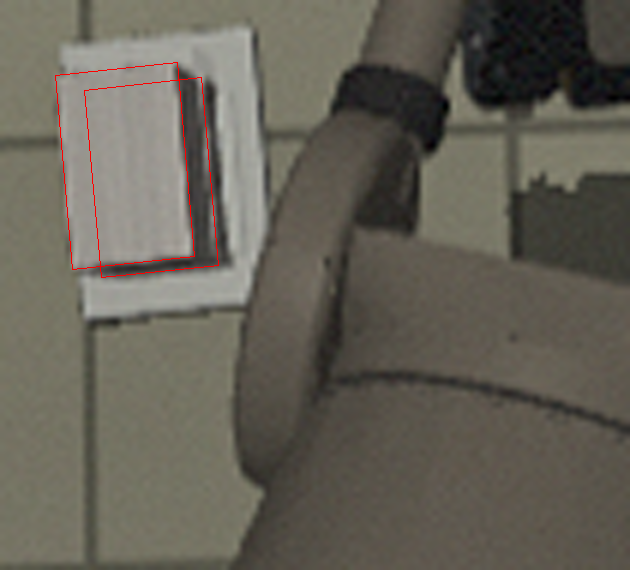

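View pics/f_side.png

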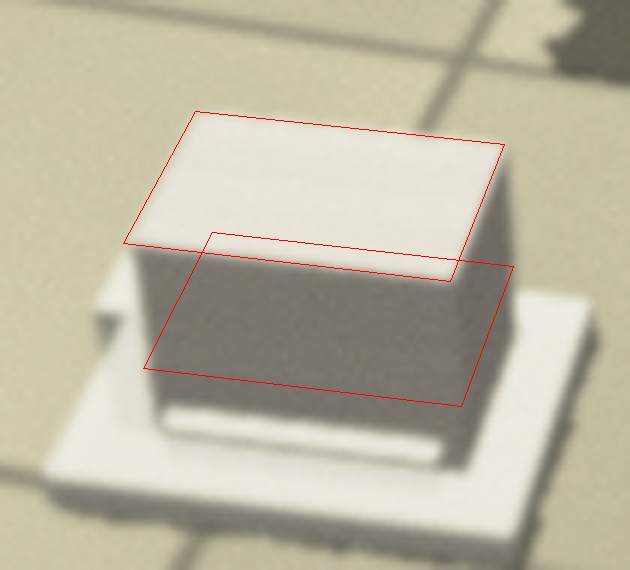

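Run:
```python
from cell import robot
print(robot.observe()["time"],robot.hand_in())
```

```text
the job is handed in; nothing more can be done
11.25 None
```

The matching 80 x 50 mm block now sits on the fixed block and covers it, and the job is handed in at 11.25 s of the 42 s allowed. No verdict was reported.

- **Placing:** I gripped the block across its 50 mm width and set it flat on the fixed block, hanging over the open end by about 27 mm. The contact force was about 10 N.
- **Sliding:** I slid it about 27 mm towards the end stop with 5 to 10 N of steady downward force. One 2.5 mm step stuck on friction after 0.5 mm and needed a longer push. I then opened the gripper, lifted straight up and moved away.

**Last checks:**
- **Position along the stand:** Measured with the same camera, the block's centre is within about 1 mm of the fixed block's. Both cameras read it 0.6 to 1.0 mm on the open-end side, which is about as fine as they can measure.
- **Sideways:** It is within about 1 mm of the fixed block. The two cameras disagree slightly, by -0.2 mm and +0.7 mm.
- **Angle:** It is in line to within 1 to 2 degrees. The corner picks scatter by about that much.
- **Cover:** The uncovered strip of the fixed block is gone in the side view.
- **End stop:** I never felt contact with it, which fits the 1 mm gap intended there.
- **Other blocks:** The short and slim blocks look unmoved in the final side picture.

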